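# Close up the gauge chest

## Task

Close up the gauge chest: with the fingertips, gently push both open drawers fully home, and only after that push the raised lid down until it is fully shut. Nothing is to be grasped or lifted: the gauges stay lying in their drawers, and the other things on the bench stay where they are.

Things in the scene. Friction and masses are not known exactly. Their poses are not given: they have to be found in the camera images.
- chest: low brown-stained beech gauge chest, fixed to the bench: case 160 deep (x) x 300 wide (y) x 72 mm high without lid; two drawers side by side, a shallow tray above. Origin: centre of its underside, on the bench. Own x points from the drawer side to the hinge side (drawers are pushed shut along +x), y left, z up; yaw up to 0.3 rad. Pressing it, a drawer or the lid with much over 50 N is too rough
- left_drawer (a joint): how far the left (+y) drawer is open, m: 0 = fully home, 0.10 = stop. Slides along the chest's x, about 1.5 N friction, stays where left. Open at the top. Its front is a flat board 138 wide x 44 high x 10 mm thick, lower edge 8 mm above the bench, no handle (only a flat brass plate); fully home it stands 10 mm proud of the case
- left_drawer_front (a point): centre of the outer face of the left drawer's front, 30 mm above the bench; moves with the drawer. At home it is at (-90, +72, 30) mm in the chest's frame
- right_drawer (a joint): same for the right (-y) drawer
- right_drawer_front (a point): centre of the outer face of the right drawer's front; at home at (-90, -72, 30) mm in the chest's frame
- lid (a joint): angle of the lid, rad: 0 = shut, level on the case; about 1.57 = upright; opens upward about a hinge along the chest's y at its far (+x) top edge. Stiff hinge (0.6 N m friction), stays where it is left, does not fall; lid about 0.4 kg
- lid_hinge (a point): middle of the lid's hinge line, at (80, 0, 72) mm in the chest's frame; the lid's underside runs through it
- lid_edge (a point): middle of the lid's free edge, on its upper (outer) face: 165 mm along the lid from the hinge; the lid is a plain board 165 long x 300 wide x 12 mm thick, without handle; shut, its top is 84 mm above the bench
- thread_ring: brass thread ring gauge, 50 mm outside, 14 mm high, lying loose in one of the drawers (either one). Origin: centre of its underside, 14 mm above the bench on the drawer floor
- snap_gauge: blackened C-shaped snap gauge, 76 x 51 x 12 mm, lying loose in the other drawer. Origin: middle of its underside
- mug: white ceramic tea mug, 80 mm across, 90 mm high, standing beside the chest (left or right); bystander. Origin: centre of its foot
- caliper: steel vernier caliper 230 mm long lying beside the chest (left or right); bystander. Origin: middle of its beam
- plug_gauge: small plug gauge 105 mm long, 16 mm thick, lying in front and to one side; bystander. Origin: middle of its underside
- big_ring: large brass thread ring, 70 mm outside, 18 mm high, lying in front and to one side; bystander. Origin: centre of its underside
- vee_block: black steel vee block 50 x 50 x 40 mm standing in front of the chest, nearer the robot; bystander. Origin: centre of its underside

How it is judged:
By the outcome, as a careful person would: the job done as asked, in the order asked, and still so for the second after the job is handed in, with the robot touching nothing.
It also fails if it takes over 67 s, if anything falls off the work surface, if the arm or the gripper's body presses on something with over 40 N, if the wrist force passes 120 N, or if a joint passes its speed limit or range.

## Robot

A 7-joint arm with a two-finger parallel gripper is mounted at the origin on the work surface. World frame = base frame: x ahead of the robot, y to its left, z up, the work surface at z = 0. Lengths are in m, angles in rad, forces in N, time in s.
With the tool pointing down it reaches from about 0.425 to 0.825 m from the base axis. Payload 3.6 kg.
Tool frame: the origin (TCP) lies midway between the tips of the shut fingers; the grasp point (between the pads) lies 19 mm behind it (r.grasp_offset is the distance from the TCP to the grasp point, in m); x points along the fingers, y is the direction in which the jaws open and shut, and the axes are right-handed (so a half turn about x gives the same grasp; the last joint's range is limited). The gripper opens to 93 mm and grips with 3 to 60 N. Pads are 15 mm wide; open, the fingers measure 128 mm over their backs; the gripper's body (75 mm by 188 mm) begins 65 mm behind the grasp point.
Start: joints at [1.312, 0.615, -0.013, 1.423, 0.008, 1.103, -0.04], TCP at [0.149, -0.633, 0.219] pointing down, gripper open.
Joint ranges: [-3.12, 3.12], [-0.3, 2.06], [-1.34, 1.32], [0.26, 2.42], [-1.36, 4.5], [0.01, 1.98], [-2.84, 2.84]. Speed limits (rad/s): [2.79, 2.79, 3.14, 3.14, 3.14, 3.14, 3.14].

## Interface

Orientations are given as a unit quaternion [w, x, y, z].
In Python, from cell import r gives the robot as it stands.
- The arm moves only by the tool carry_out, never from a script. Its argument "increments" is a list of rows, each an object of numbers: "x", "y", "z": the shift along the world's x, y, z in mm; "rx", "ry", "rz": the turn, a rotation vector about the world's x, y, z in degrees; "hand": the opening, from 0 (shut) to 1 (fully open). A call has exactly 8 rows; each row is the pose to reach, as a shift and turn from the pose commanded when the call began; what a row does not reach only later rows make up. A row lasts 1/10 s, in which the tool goes at most 50 mm and 8.59 degrees, less where a joint would pass 70% of its speed; a pose out of reach is approached as far as the arm can. A call with a gripper value outside its range is refused whole. The fingers move at their own pace and stop on an object; the grip force is fixed at half the most. Time passes only in rows, so rows that repeat a pose let the fingers close, or fill a call up. It gives the time, the measured TCP pose, the force and the opening at its end, in the units of the state.
- r.sense(): the state, without advancing time (a new reading comes with each control period).
- r.snapshot(name): name is "scene" or "side" or "wrist"; returns the picture (400x640x3 uint8, red, green, blue); there is no depth.
- r.camera_info(name): a dict with "intrinsics" (3x3 intrinsics, pixels), "xyz" and "rotation" of the camera in the world. Camera axes: x right, y down, z forward; pixel columns grow to the right and rows downward; lengths in m; the calibration is good to about 2 mm. A picture is of the moment at which its call begins: read the wrist's pose just before it. camera_info takes no time and is no camera call; for the wrist camera it gives the pose at the moment of the call.
- r.sign_off(): hands the job in, once; it reports no verdict.
The state is a dict: "clock": time; "joint_positions": joint angles; "joint_vel": joint speeds; "effort": joint torques, N m; "ee_pos": TCP position; "orientation": TCP orientation; "wrist_force": force on the tool from outside, world axes, zero at the start; "torque": the same for the moment, N m; "gripper_width": opening from 0.0 (shut) to 1.0 (fully open).
Only numpy, scipy, OpenCV 4.12 (cv2) and the standard library are available. Lean on these libraries where they do the work, as an engineer would, in place of code of your own. Each camera call takes 0.05 s, during which the arm holds its last target.

## Working session

There is one attempt and no reset: what is moved stays moved. The work goes in short steps, Python scripts to look and compute and a tool call to move; the robot and the scene stay as the last step left them, time stands still between calls to the robot, and variables do not carry over. Pictures are saved under pics/ and viewed, and the job is handed in when it is done.

Besides the shell and the picture viewer there is one more tool, called after "Emit:" by a JSON object that holds its "api" and its "payload", one argument or row to a line. carry_out: Moves the arm, as the interface text tells. Its arguments: {"type":"object","properties":{"increments":{"type":"array"}},"required":["increments"]}

```bash
ls; mkdir -p pics; cat > h.py <<'E'
from cell import r
import cv2, numpy as np
def snap(name,fn):
    im=r.snapshot(name); cv2.imwrite('pics/'+fn,im[:,:,::-1]); return im
E
python3 - <<'E'
from h import *
for n in ['scene','side']:
    snap(n,n+'0.png'); c=r.camera_info(n); print(n,np.round(c['intrinsics'],1).tolist(),np.round(c['xyz'],3),np.round(c['rotation'],3).tolist())
s=r.sense(); print({k:np.round(v,3).tolist() for k,v in s.items()})
E
```

```text
pics
scene [[403.4, 0.0, 315.9], [0.0, 403.4, 204.3], [0.0, 0.0, 1.0]] [ 0.822 -0.5    0.781] [-0.329, 0.921, 0.196, -0.077]
side [[504.2, 0.0, 321.8], [0.0, 504.2, 199.1], [0.0, 0.0, 1.0]] [-0.327  0.846  0.805] [0.194, -0.351, 0.798, -0.45]
{'clock': 0.1, 'joint_positions': [1.313, 0.616, -0.013, 1.425, 0.008, 1.103, -0.04], 'joint_vel': [-0.0, -0.003, -0.0, -0.003, -0.001, 0.001, 0.002], 'effort': [0.001, -46.004, 0.21, -16.625, -0.061, 0.017, 0.0], 'ee_pos': [0.149, -0.632, 0.218], 'orientation': [-0.081, -0.702, -0.083, 0.702], 'wrist_force': [-0.081, 0.344, 0.54], 'torque': [0.019, 0.008, 0.017], 'gripper_width': 0.998}
```

View pics/scene0.png

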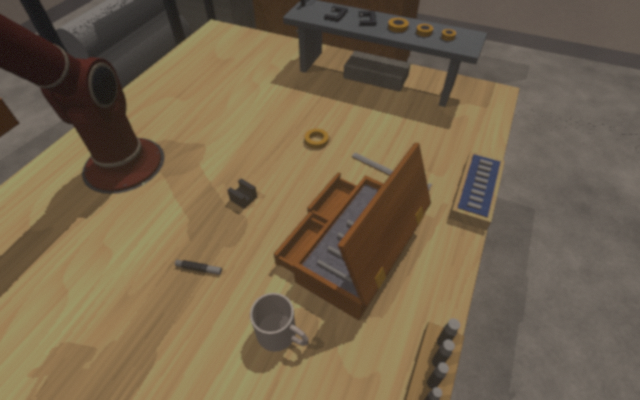

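View pics/side0.png

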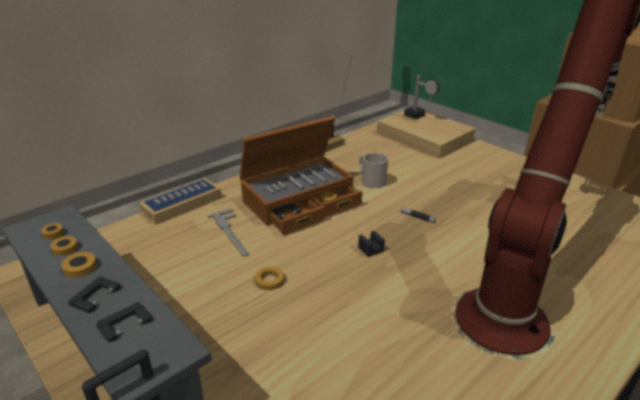

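```bash
python3 - <<'E'
import cv2
a=cv2.imread('pics/scene0.png')[130:320,260:445]; cv2.imwrite('pics/sc_c.png',cv2.convertScaleAbs(cv2.resize(a,None,fx=3.15,fy=3.15,interpolation=cv2.INTER_CUBIC),alpha=1.6))
a=cv2.imread('pics/side0.png')[105:245,225:400]; cv2.imwrite('pics/si_c.png',cv2.convertScaleAbs(cv2.resize(a,None,fx=4,fy=4,interpolation=cv2.INTER_CUBIC),alpha=1.6))
E
```

```text
(no output)
```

View pics/sc_c.png

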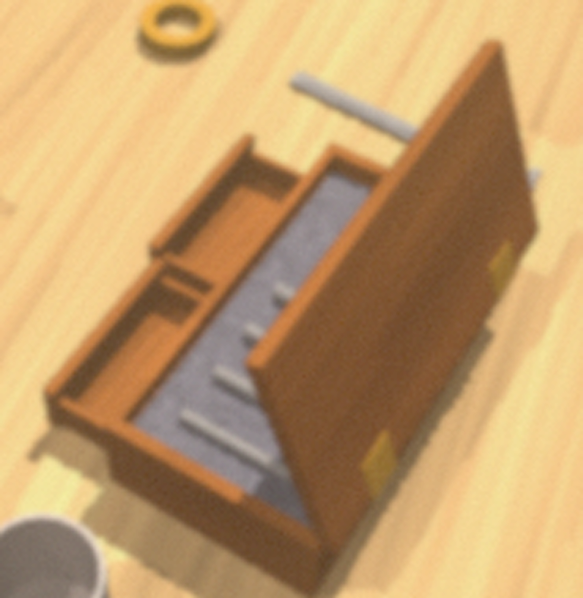

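View pics/si_c.png

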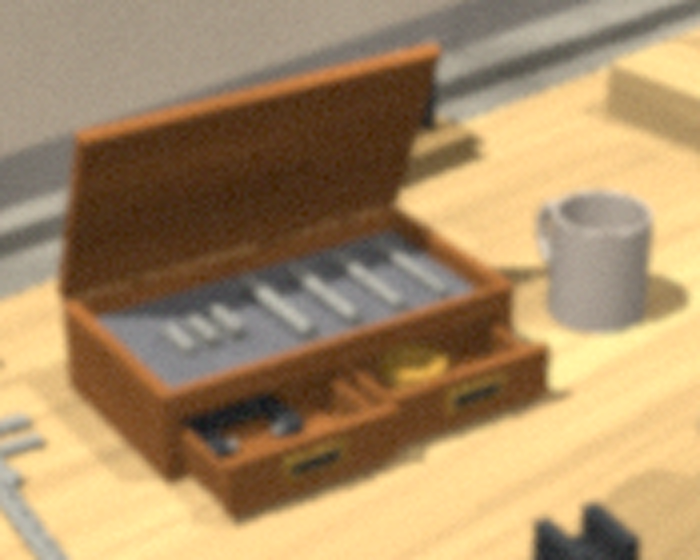

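```bash
cat > fit.py <<'E'
from h import *
from scipy.optimize import least_squares
from scipy.spatial.transform import Rotation as R
cams={n:r.camera_info(n) for n in ('scene','side')}
def proj(n,P):
    c=cams[n]; q=c['rotation']; M=R.from_quat([q[1],q[2],q[3],q[0]]).as_matrix()
    p=(np.asarray(P)-c['xyz'])@M; p=p/p[2]; return (c['intrinsics']@p)[:2]
def W(p,P):
    x,y,a=p[:3]; P=np.array(P)/1000
    return np.array([x+np.cos(a)*P[0]-np.sin(a)*P[1],y+np.sin(a)*P[0]+np.cos(a)*P[1],P[2]])
def lid(th,s,y,t): # s along, t thickness outward (mm)
    return [80-s*np.cos(th)+t*np.sin(th),y,72+s*np.sin(th)+t*np.cos(th)]
S=lambda u,v:(260+u/3.15,130+v/3.15); D=lambda u,v:(225+u/4,105+v/4)
def obs(p):
    dl,dr,th=p[3]*1000,p[4]*1000,p[5]
    return [('scene',S(48,395),[-90-dr,-141,52]),('scene',S(160,262),[-90-dr,-3,52]),
    ('scene',S(150,248),[-90-dl,3,52]),('scene',S(248,137),[-90-dl,141,52]),
    ('scene',S(315,597),[80,-150,0]),('scene',S(333,148),[-80,150,72]),('scene',S(105,425),[-80,-150,72]),
    ('scene',S(265,368),lid(th,165,-150,12)),('scene',S(500,43),lid(th,165,150,12)),
    ('scene',S(328,545),lid(th,0,-150,12)),('scene',S(537,228),lid(th,0,150,12)),
    ('side',D(170,478),[-80,150,0]),('side',D(165,390),[-80,150,72]),('side',D(75,385),[80,150,0]),('side',D(68,300),[80,150,72]),
    ('side',D(510,290),[-80,-150,72]),('side',D(80,138),lid(th,165,150,6)),('side',D(438,48),lid(th,165,-150,6)),
    ('side',D(240,520),[-90-dl,141,8]),('side',D(548,395),[-90-dr,-141,8]),('side',D(547,347),[-90-dr,-141,52])]
f=lambda p:np.concatenate([proj(n,W(p,P))-np.array(u) for n,u,P in obs(p)])
if __name__=='__main__':
    s=least_squares(f,[0.6,0,0,.05,.05,1.5],loss='soft_l1')
    print(np.round(s.x,4)); print(np.round(s.fun.reshape(-1,2),1).tolist()); 
    p=s.x
    for nm,P in dict(L=[-90-p[3]*1000,72,30],Lh=[-90,72,30],R=[-90-p[4]*1000,-72,30],Rh=[-90,-72,30],edge=lid(p[5],165,0,12)).items(): print(nm,np.round(W(p,P),3))
    # bystanders on plane
    def ray(n,u,z=0):
        c=cams[n]; q=c['rotation']; M=R.from_quat([q[1],q[2],q[3],q[0]]).as_matrix()
        d=M@np.linalg.inv(c['intrinsics'])@np.array([*u,1]); t=(z-c['xyz'][2])/d[2]; return np.round((c['xyz']+t*d)[:2],3)
    print('vee',ray('scene',(242,193),.02),'plug',ray('scene',(198,267),.01),'ring',ray('scene',(316,138),.01),'mug',ray('scene',(273,312),.09))
E
python3 fit.py
```

```text
[ 0.6962 -0.0017 -0.1548  0.0558  0.0439  1.2012]
[[-0.9, -0.0], [-0.5, -0.7], [-0.1, -0.2], [-0.4, -1.1], [-1.4, 1.6], [-1.9, -2.1], [-1.4, 0.6], [-2.0, 0.4], [-0.2, -1.5], [2.5, 4.3], [0.1, 0.7], [-0.6, 1.2], [-0.7, 1.5], [-2.0, -0.4], [-2.1, 0.3], [0.5, -2.1], [-0.9, -1.0], [-0.5, -1.1], [-3.8, -1.4], [-1.4, -1.7], [-0.5, -2.4]]
L [0.563 0.092 0.03 ]
Lh [0.618 0.083 0.03 ]
R [ 0.553 -0.052  0.03 ]
Rh [ 0.596 -0.059  0.03 ]
edge [ 0.727 -0.007  0.23 ]
vee [0.369 0.026] plug [ 0.386 -0.193] ring [0.449 0.299] mug [ 0.612 -0.248]
```

```bash
python3 - <<'E'
from h import *
from scipy.spatial.transform import Rotation as R
q=r.sense()['orientation'];M=R.from_quat([q[1],q[2],q[3],q[0]]).as_matrix();print(np.round(M,3), np.degrees(np.arctan2(M[1,1],M[0,1])))
E
```

```text
[[-0.001  0.23  -0.973]
 [ 0.002 -0.973 -0.23 ]
 [-1.    -0.002 -0.   ]] -76.71550251809516
```

Emit:
{"api": "carry_out", "payload": {
  "increments": [
    {"x": 20, "y": 32, "z": 0, "hand": 0, "rz": -3},
    {"x": 43, "y": 70, "z": 0, "hand": 0, "rz": -6},
    {"x": 66, "y": 108, "z": 0, "hand": 0, "rz": -9},
    {"x": 89, "y": 146, "z": 0, "hand": 0, "rz": -12},
    {"x": 112, "y": 184, "z": 0, "hand": 0, "rz": -15},
    {"x": 135, "y": 222, "z": 0, "hand": 0, "rz": -18},
    {"x": 158, "y": 260, "z": 0, "hand": 0, "rz": -20},
    {"x": 180, "y": 296, "z": 0, "hand": 0, "rz": -22}
  ]
}}

```text
invalid input at $.increments[0]: expected keys x, y, z, rx, ry, rz, hand
```

Emit:
{"api": "carry_out", "payload": {
  "increments": [
    {"x": 20, "y": 32, "z": 0, "rx": 0, "ry": 0, "hand": 0, "rz": -3},
    {"x": 43, "y": 70, "z": 0, "rx": 0, "ry": 0, "hand": 0, "rz": -6},
    {"x": 66, "y": 108, "z": 0, "rx": 0, "ry": 0, "hand": 0, "rz": -9},
    {"x": 89, "y": 146, "z": 0, "rx": 0, "ry": 0, "hand": 0, "rz": -12},
    {"x": 112, "y": 184, "z": 0, "rx": 0, "ry": 0, "hand": 0, "rz": -15},
    {"x": 135, "y": 222, "z": 0, "rx": 0, "ry": 0, "hand": 0, "rz": -18},
    {"x": 158, "y": 260, "z": 0, "rx": 0, "ry": 0, "hand": 0, "rz": -20},
    {"x": 180, "y": 296, "z": 0, "rx": 0, "ry": 0, "hand": 0, "rz": -22}
  ]
}}

```text
clock: 0.9
ee_pos: [0.33, -0.3345, 0.2184]
orientation: [0.054, -0.705, 0.054, 0.705]
wrist_force: [1.0, -0.4, -0.1]
gripper_width: 0.363
```

Emit:
{"api": "carry_out", "payload": {
  "increments": [
    {"x": 22, "y": 36, "z": 0, "rx": 0, "ry": 0, "rz": 0, "hand": 0},
    {"x": 48, "y": 78, "z": 0, "rx": 0, "ry": 0, "rz": 0, "hand": 0},
    {"x": 74, "y": 120, "z": 0, "rx": 0, "ry": 0, "rz": 0, "hand": 0},
    {"x": 100, "y": 162, "z": 0, "rx": 0, "ry": 0, "rz": 0, "hand": 0},
    {"x": 126, "y": 204, "z": 0, "rx": 0, "ry": 0, "rz": 0, "hand": 0},
    {"x": 150, "y": 243, "z": 0, "rx": 0, "ry": 0, "rz": 0, "hand": 0},
    {"x": 168, "y": 272, "z": -8, "rx": 0, "ry": 0, "rz": 0, "hand": 0},
    {"x": 178, "y": 290, "z": -18, "rx": 0, "ry": 0, "rz": 0, "hand": 0}
  ]
}}

```text
clock: 1.7
ee_pos: [0.5089, -0.0429, 0.2005]
orientation: [-0.053, 0.706, -0.051, -0.705]
wrist_force: [-1.3, -0.2, 0.2]
gripper_width: 0.006
```

Emit:
{"api": "carry_out", "payload": {
  "increments": [
    {"x": 0, "y": 0, "z": -30, "rx": 0, "ry": 0, "rz": 0, "hand": 0},
    {"x": 0, "y": 0, "z": -60, "rx": 0, "ry": 0, "rz": 0, "hand": 0},
    {"x": 0, "y": 0, "z": -90, "rx": 0, "ry": 0, "rz": 0, "hand": 0},
    {"x": 0, "y": 0, "z": -120, "rx": 0, "ry": 0, "rz": 0, "hand": 0},
    {"x": 0, "y": 0, "z": -145, "rx": 0, "ry": 0, "rz": 0, "hand": 0},
    {"x": 0, "y": 0, "z": -165, "rx": 0, "ry": 0, "rz": 0, "hand": 0},
    {"x": 0, "y": 0, "z": -175, "rx": 0, "ry": 0, "rz": 0, "hand": 0},
    {"x": 0, "y": 0, "z": -175, "rx": 0, "ry": 0, "rz": 0, "hand": 0}
  ]
}}

```text
clock: 2.5
ee_pos: [0.5063, -0.0465, 0.0244]
orientation: [0.054, -0.704, 0.054, 0.706]
wrist_force: [-0.3, -0.2, 0.0]
gripper_width: 0.009
```

```bash
python3 - <<'E'
from h import *
a=snap('side','side1.png')[105:245,225:400]; cv2.imwrite('pics/si1.png',cv2.convertScaleAbs(cv2.resize(a[:,:,::-1],None,fx=4,fy=4,interpolation=cv2.INTER_CUBIC),alpha=1.6))
s=r.sense();print(s['ee_pos'],s['wrist_force'],s['joint_positions'],s['gripper_width'])
E
```

```text
[ 0.50717475 -0.04655567  0.02540405] [-0.17449299  0.11480538  0.5817356 ] [ 0.07316033  0.68890171 -0.03701402  2.00945195  0.05452561  0.44501779
 -1.72753703] 0.0061898275408114175
```

View pics/si1.png

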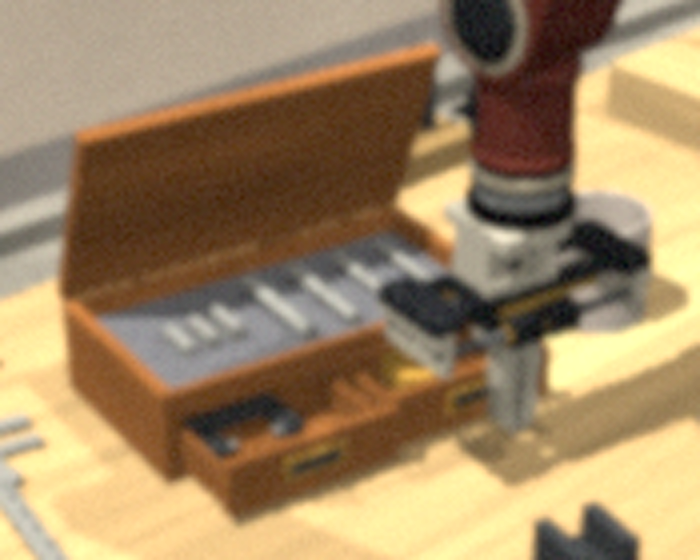

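Emit:
{"api": "carry_out", "payload": {
  "increments": [
    {"x": 12, "y": -2, "z": 0, "rx": 0, "ry": 0, "rz": 0, "hand": 0},
    {"x": 24, "y": -4, "z": 0, "rx": 0, "ry": 0, "rz": 0, "hand": 0},
    {"x": 30, "y": -5, "z": 0, "rx": 0, "ry": 0, "rz": 0, "hand": 0},
    {"x": 35, "y": -5.5, "z": 0, "rx": 0, "ry": 0, "rz": 0, "hand": 0},
    {"x": 40, "y": -6, "z": 0, "rx": 0, "ry": 0, "rz": 0, "hand": 0},
    {"x": 46, "y": -7, "z": 0, "rx": 0, "ry": 0, "rz": 0, "hand": 0},
    {"x": 53, "y": -8, "z": 0, "rx": 0, "ry": 0, "rz": 0, "hand": 0},
    {"x": 60, "y": -9.5, "z": 0, "rx": 0, "ry": 0, "rz": 0, "hand": 0}
  ]
}}

```text
clock: 3.35
ee_pos: [0.5677, -0.0559, 0.0256]
orientation: [0.054, -0.705, 0.054, 0.705]
wrist_force: [-1.5, 1.5, 1.1]
gripper_width: 0.008
```

Emit:
{"api": "carry_out", "payload": {
  "increments": [
    {"x": 4, "y": -0.5, "z": 0, "rx": 0, "ry": 0, "rz": 0, "hand": 0},
    {"x": 8, "y": -1, "z": 0, "rx": 0, "ry": 0, "rz": 0, "hand": 0},
    {"x": 11, "y": -1.5, "z": 0, "rx": 0, "ry": 0, "rz": 0, "hand": 0},
    {"x": 13, "y": -2, "z": 0, "rx": 0, "ry": 0, "rz": 0, "hand": 0},
    {"x": 14.5, "y": -2, "z": 0, "rx": 0, "ry": 0, "rz": 0, "hand": 0},
    {"x": 15.5, "y": -2.5, "z": 0, "rx": 0, "ry": 0, "rz": 0, "hand": 0},
    {"x": 16.5, "y": -2.5, "z": 0, "rx": 0, "ry": 0, "rz": 0, "hand": 0},
    {"x": 17.5, "y": -3, "z": 0, "rx": 0, "ry": 0, "rz": 0, "hand": 0}
  ]
}}

```text
clock: 4.15
ee_pos: [0.5848, -0.0587, 0.0256]
orientation: [0.054, -0.705, 0.053, 0.705]
wrist_force: [-1.7, 0.9, 0.2]
gripper_width: 0.006
```

Emit:
{"api": "carry_out", "payload": {
  "increments": [
    {"x": 0.5, "y": 0, "z": 0, "rx": 0, "ry": 0, "rz": 0, "hand": 0},
    {"x": 1, "y": 0, "z": 0, "rx": 0, "ry": 0, "rz": 0, "hand": 0},
    {"x": 1.5, "y": 0, "z": 0, "rx": 0, "ry": 0, "rz": 0, "hand": 0},
    {"x": 2, "y": 0, "z": 0, "rx": 0, "ry": 0, "rz": 0, "hand": 0},
    {"x": 2.3, "y": 0, "z": 0, "rx": 0, "ry": 0, "rz": 0, "hand": 0},
    {"x": 2.6, "y": 0, "z": 0, "rx": 0, "ry": 0, "rz": 0, "hand": 0},
    {"x": 3, "y": 0, "z": 0, "rx": 0, "ry": 0, "rz": 0, "hand": 0},
    {"x": 3, "y": 0, "z": 0, "rx": 0, "ry": 0, "rz": 0, "hand": 0}
  ]
}}

```text
clock: 4.95
ee_pos: [0.586, -0.0589, 0.0255]
orientation: [0.054, -0.704, 0.054, 0.706]
wrist_force: [-6.1, 1.3, 3.7]
gripper_width: 0.004
```

Emit:
{"api": "carry_out", "payload": {
  "increments": [
    {"x": 0.5, "y": 0, "z": 0, "rx": 0, "ry": 0, "rz": 0, "hand": 0},
    {"x": 1, "y": 0, "z": 0, "rx": 0, "ry": 0, "rz": 0, "hand": 0},
    {"x": 1.5, "y": 0, "z": 0, "rx": 0, "ry": 0, "rz": 0, "hand": 0},
    {"x": 2, "y": 0, "z": 0, "rx": 0, "ry": 0, "rz": 0, "hand": 0},
    {"x": 2, "y": 0, "z": 0, "rx": 0, "ry": 0, "rz": 0, "hand": 0},
    {"x": 2, "y": 0, "z": 0, "rx": 0, "ry": 0, "rz": 0, "hand": 0},
    {"x": 2, "y": 0, "z": 0, "rx": 0, "ry": 0, "rz": 0, "hand": 0},
    {"x": 2, "y": 0, "z": 0, "rx": 0, "ry": 0, "rz": 0, "hand": 0}
  ]
}}

```text
clock: 5.75
ee_pos: [0.586, -0.059, 0.0255]
orientation: [0.054, -0.702, 0.054, 0.708]
wrist_force: [-8.3, 1.5, 6.6]
gripper_width: 0.004
```

Emit:
{"api": "carry_out", "payload": {
  "increments": [
    {"x": -15, "y": 2, "z": 0, "rx": 0, "ry": 0, "rz": 0, "hand": 0},
    {"x": -45, "y": 7, "z": 0, "rx": 0, "ry": 0, "rz": 0, "hand": 0},
    {"x": -70, "y": 11, "z": 0, "rx": 0, "ry": 0, "rz": 0, "hand": 0},
    {"x": -70, "y": 45, "z": 0, "rx": 0, "ry": 0, "rz": 0, "hand": 0},
    {"x": -70, "y": 85, "z": 0, "rx": 0, "ry": 0, "rz": 0, "hand": 0},
    {"x": -70, "y": 125, "z": 0, "rx": 0, "ry": 0, "rz": 0, "hand": 0},
    {"x": -68, "y": 157, "z": 0, "rx": 0, "ry": 0, "rz": 0, "hand": 0},
    {"x": -68, "y": 157, "z": 0, "rx": 0, "ry": 0, "rz": 0, "hand": 0}
  ]
}}

```text
clock: 6.55
ee_pos: [0.5244, 0.1054, 0.0262]
orientation: [-0.052, 0.707, -0.048, -0.703]
wrist_force: [0.3, 0.3, -0.1]
gripper_width: 0.006
```

```bash
python3 - <<'E'
from h import *
a=snap('side','side2.png')[105:245,225:400]; cv2.imwrite('pics/si2.png',cv2.convertScaleAbs(cv2.resize(a[:,:,::-1],None,fx=4,fy=4,interpolation=cv2.INTER_CUBIC),alpha=1.6))
s=r.sense();print(s['ee_pos'],s['wrist_force'],s['joint_positions'],s['gripper_width'])
E
```

```text
[0.52399607 0.10145617 0.02608163] [-0.47785816 -0.39318594  0.32626703] [-2.29770136e-01  7.07486437e-01 -2.61661765e-03  1.94777960e+00
  1.03891296e-03  4.80794241e-01 -1.94973566e+00] 0.008519678034191524
```

View pics/si2.png

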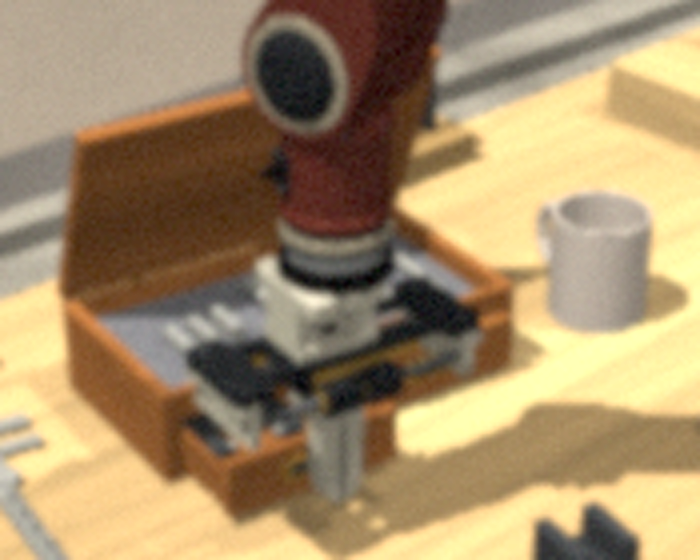

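Emit:
{"api": "carry_out", "payload": {
  "increments": [
    {"x": 10, "y": -1.5, "z": 0, "rx": 0, "ry": 0, "rz": 0, "hand": 0},
    {"x": 20, "y": -3, "z": 0, "rx": 0, "ry": 0, "rz": 0, "hand": 0},
    {"x": 26, "y": -4, "z": 0, "rx": 0, "ry": 0, "rz": 0, "hand": 0},
    {"x": 32, "y": -5, "z": 0, "rx": 0, "ry": 0, "rz": 0, "hand": 0},
    {"x": 38, "y": -6, "z": 0, "rx": 0, "ry": 0, "rz": 0, "hand": 0},
    {"x": 45, "y": -7, "z": 0, "rx": 0, "ry": 0, "rz": 0, "hand": 0},
    {"x": 52, "y": -8, "z": 0, "rx": 0, "ry": 0, "rz": 0, "hand": 0},
    {"x": 59, "y": -9, "z": 0, "rx": 0, "ry": 0, "rz": 0, "hand": 0}
  ]
}}

```text
clock: 7.4
ee_pos: [0.5811, 0.0886, 0.0254]
orientation: [0.054, -0.705, 0.054, 0.705]
wrist_force: [-1.6, -1.3, -0.3]
gripper_width: 0.004
```

Emit:
{"api": "carry_out", "payload": {
  "increments": [
    {"x": 5, "y": -0.5, "z": 0, "rx": 0, "ry": 0, "rz": 0, "hand": 0},
    {"x": 10, "y": -1.5, "z": 0, "rx": 0, "ry": 0, "rz": 0, "hand": 0},
    {"x": 14, "y": -2, "z": 0, "rx": 0, "ry": 0, "rz": 0, "hand": 0},
    {"x": 17, "y": -2.5, "z": 0, "rx": 0, "ry": 0, "rz": 0, "hand": 0},
    {"x": 19, "y": -3, "z": 0, "rx": 0, "ry": 0, "rz": 0, "hand": 0},
    {"x": 20.5, "y": -3, "z": 0, "rx": 0, "ry": 0, "rz": 0, "hand": 0},
    {"x": 21.5, "y": -3.5, "z": 0, "rx": 0, "ry": 0, "rz": 0, "hand": 0},
    {"x": 22.5, "y": -3.5, "z": 0, "rx": 0, "ry": 0, "rz": 0, "hand": 0}
  ]
}}

```text
clock: 8.2
ee_pos: [0.6033, 0.0857, 0.0256]
orientation: [0.054, -0.705, 0.054, 0.705]
wrist_force: [-1.2, -0.5, -0.8]
gripper_width: 0.002
```

Emit:
{"api": "carry_out", "payload": {
  "increments": [
    {"x": 1, "y": 0, "z": 0, "rx": 0, "ry": 0, "rz": 0, "hand": 0},
    {"x": 1.8, "y": 0, "z": 0, "rx": 0, "ry": 0, "rz": 0, "hand": 0},
    {"x": 2.4, "y": 0, "z": 0, "rx": 0, "ry": 0, "rz": 0, "hand": 0},
    {"x": 3, "y": 0, "z": 0, "rx": 0, "ry": 0, "rz": 0, "hand": 0},
    {"x": 3.5, "y": 0, "z": 0, "rx": 0, "ry": 0, "rz": 0, "hand": 0},
    {"x": 4, "y": 0, "z": 0, "rx": 0, "ry": 0, "rz": 0, "hand": 0},
    {"x": 4, "y": 0, "z": 0, "rx": 0, "ry": 0, "rz": 0, "hand": 0},
    {"x": 4, "y": 0, "z": 0, "rx": 0, "ry": 0, "rz": 0, "hand": 0}
  ]
}}

```text
clock: 9.0
ee_pos: [0.6076, 0.0854, 0.0258]
orientation: [-0.054, 0.705, -0.054, -0.705]
wrist_force: [-1.4, -0.7, -0.8]
gripper_width: 0.001
```

Not at the stop yet; push on gently.

Emit:
{"api": "carry_out", "payload": {
  "increments": [
    {"x": 0.6, "y": 0, "z": 0, "rx": 0, "ry": 0, "rz": 0, "hand": 0},
    {"x": 1.2, "y": 0, "z": 0, "rx": 0, "ry": 0, "rz": 0, "hand": 0},
    {"x": 1.8, "y": 0, "z": 0, "rx": 0, "ry": 0, "rz": 0, "hand": 0},
    {"x": 2.4, "y": 0, "z": 0, "rx": 0, "ry": 0, "rz": 0, "hand": 0},
    {"x": 3, "y": 0, "z": 0, "rx": 0, "ry": 0, "rz": 0, "hand": 0},
    {"x": 3.5, "y": 0, "z": 0, "rx": 0, "ry": 0, "rz": 0, "hand": 0},
    {"x": 4, "y": 0, "z": 0, "rx": 0, "ry": 0, "rz": 0, "hand": 0},
    {"x": 4, "y": 0, "z": 0, "rx": 0, "ry": 0, "rz": 0, "hand": 0}
  ]
}}

```text
clock: 9.8
ee_pos: [0.6095, 0.0855, 0.0256]
orientation: [0.054, -0.704, 0.054, 0.706]
wrist_force: [-5.8, -0.3, 3.9]
gripper_width: 0.003
```

Emit:
{"api": "carry_out", "payload": {
  "increments": [
    {"x": 0.5, "y": 0, "z": 0, "rx": 0, "ry": 0, "rz": 0, "hand": 0},
    {"x": 1, "y": 0, "z": 0, "rx": 0, "ry": 0, "rz": 0, "hand": 0},
    {"x": 1.5, "y": 0, "z": 0, "rx": 0, "ry": 0, "rz": 0, "hand": 0},
    {"x": 2, "y": 0, "z": 0, "rx": 0, "ry": 0, "rz": 0, "hand": 0},
    {"x": 2, "y": 0, "z": 0, "rx": 0, "ry": 0, "rz": 0, "hand": 0},
    {"x": 2, "y": 0, "z": 0, "rx": 0, "ry": 0, "rz": 0, "hand": 0},
    {"x": 2, "y": 0, "z": 0, "rx": 0, "ry": 0, "rz": 0, "hand": 0},
    {"x": 2, "y": 0, "z": 0, "rx": 0, "ry": 0, "rz": 0, "hand": 0}
  ]
}}

```text
clock: 10.6
ee_pos: [0.6094, 0.0856, 0.0254]
orientation: [0.053, -0.702, 0.054, 0.708]
wrist_force: [-8.9, -0.8, 6.7]
gripper_width: 0.002
```

Emit:
{"api": "carry_out", "payload": {
  "increments": [
    {"x": -20, "y": 3, "z": 0, "rx": 0, "ry": 0, "rz": 0, "hand": 0},
    {"x": -55, "y": 5, "z": 15, "rx": 0, "ry": 0, "rz": 0, "hand": 0},
    {"x": -70, "y": -5, "z": 55, "rx": 0, "ry": 0, "rz": 0, "hand": 0},
    {"x": -70, "y": -20, "z": 100, "rx": 0, "ry": 0, "rz": 0, "hand": 0},
    {"x": -70, "y": -40, "z": 145, "rx": 0, "ry": 0, "rz": 0, "hand": 0},
    {"x": -70, "y": -60, "z": 190, "rx": 0, "ry": 0, "rz": 0, "hand": 0},
    {"x": -70, "y": -80, "z": 235, "rx": 0, "ry": 0, "rz": 0, "hand": 0},
    {"x": -70, "y": -92, "z": 265, "rx": 0, "ry": 0, "rz": 0, "hand": 0}
  ]
}}

```text
clock: 11.4
ee_pos: [0.5462, -0.0083, 0.2953]
orientation: [-0.054, 0.709, -0.054, -0.701]
wrist_force: [0.0, 0.0, -0.6]
gripper_width: 0.003
```

```bash
python3 - <<'E'
from h import *
for n,(a,b,c,d),f in [('side',(105,245,225,400),4),('scene',(130,320,260,445),3.15)]:
    a=snap(n,n+'3.png')[a:b,c:d]; cv2.imwrite('pics/%s3c.png'%n,cv2.convertScaleAbs(cv2.resize(a[:,:,::-1],None,fx=f,fy=f,interpolation=cv2.INTER_CUBIC),alpha=1.6))
s=r.sense();print(s['ee_pos'],s['wrist_force'],s['joint_positions'])
E
```

```text
[ 0.54788783 -0.00907072  0.29662348] [ 0.041048   -0.2486855   0.13656554] [-2.59379246e-02  3.77043456e-01  2.65051558e-03  1.61439052e+00
  4.08468783e-04  1.13403045e+00 -1.75047101e+00]
```

View pics/side3c.png

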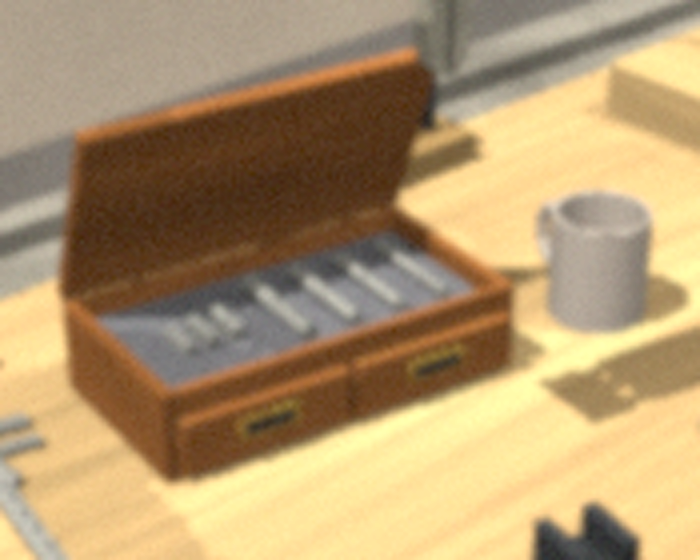

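View pics/scene3c.png

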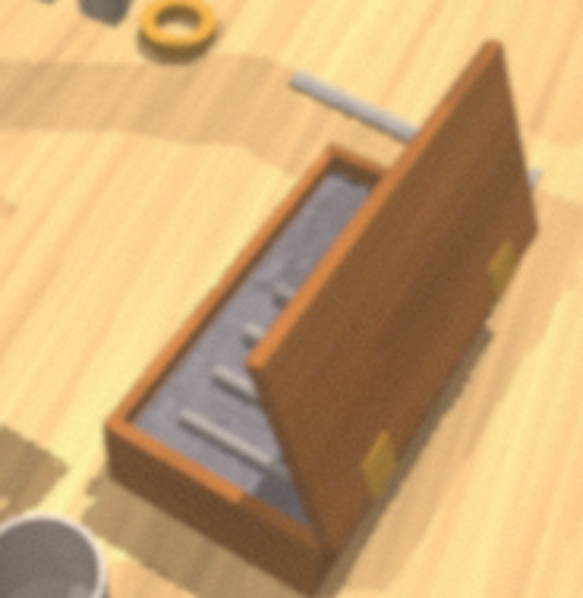

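Emit:
{"api": "carry_out", "payload": {
  "increments": [
    {"x": 20, "y": 0, "z": 0, "rx": 0, "ry": 0, "rz": 0, "hand": 0},
    {"x": 58, "y": 0, "z": 0, "rx": 0, "ry": 0, "rz": 0, "hand": 0},
    {"x": 96, "y": -1, "z": 0, "rx": 0, "ry": 0, "rz": 0, "hand": 0},
    {"x": 134, "y": -2, "z": 0, "rx": 0, "ry": 0, "rz": 0, "hand": 0},
    {"x": 170, "y": -3, "z": 0, "rx": 0, "ry": 0, "rz": 0, "hand": 0},
    {"x": 205, "y": -4, "z": 0, "rx": 0, "ry": 0, "rz": 0, "hand": 0},
    {"x": 232, "y": -5, "z": 0, "rx": 0, "ry": 0, "rz": 0, "hand": 0},
    {"x": 242, "y": -5, "z": 0, "rx": 0, "ry": 0, "rz": 0, "hand": 0}
  ]
}}

```text
clock: 12.3
ee_pos: [0.7878, -0.0105, 0.2871]
orientation: [0.054, -0.705, 0.053, 0.705]
wrist_force: [0.1, -0.8, -0.7]
gripper_width: 0.008
```

```bash
python3 - <<'E'
from h import *
for n,(a,b,c,d),f in [('scene',(100,320,260,445),2.7)]:
    a=snap(n,n+'4.png')[a:b,c:d]; cv2.imwrite('pics/%s4c.png'%n,cv2.convertScaleAbs(cv2.resize(a[:,:,::-1],None,fx=f,fy=f,interpolation=cv2.INTER_CUBIC),alpha=1.6))
s=r.sense();print(s['ee_pos'],s['wrist_force'],s['joint_positions'])
E
```

```text
[ 0.78808977 -0.01041234  0.28655564] [-1.15381883  0.57898517 -1.49699362] [-0.01881521  0.85685917  0.01479676  0.74317045 -0.01224857  1.54174094
 -1.73036432]
```

View pics/scene4c.png

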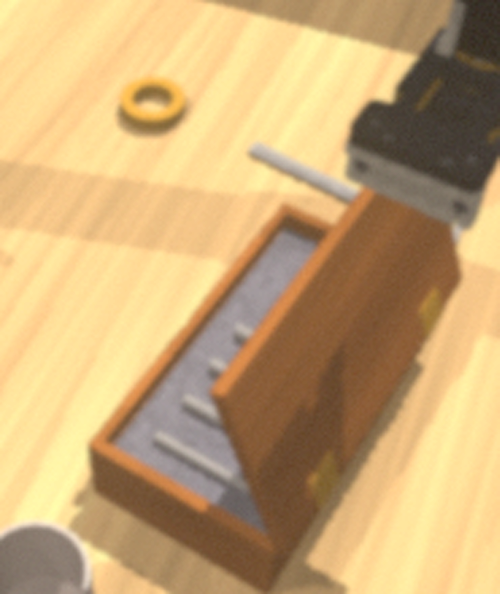

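Emit:
{"api": "carry_out", "payload": {
  "increments": [
    {"x": 0, "y": 0, "z": -12, "rx": 0, "ry": 0, "rz": 0, "hand": 0},
    {"x": 0, "y": 0, "z": -30, "rx": 0, "ry": 0, "rz": 0, "hand": 0},
    {"x": 0, "y": 0, "z": -48, "rx": 0, "ry": 0, "rz": 0, "hand": 0},
    {"x": 0, "y": 0, "z": -66, "rx": 0, "ry": 0, "rz": 0, "hand": 0},
    {"x": 0, "y": 0, "z": -80, "rx": 0, "ry": 0, "rz": 0, "hand": 0},
    {"x": -10, "y": 1, "z": -84, "rx": 0, "ry": 0, "rz": 0, "hand": 0},
    {"x": -18, "y": 2, "z": -84, "rx": 0, "ry": 0, "rz": 0, "hand": 0},
    {"x": -25, "y": 3, "z": -84, "rx": 0, "ry": 0, "rz": 0, "hand": 0}
  ]
}}

```text
clock: 13.15
ee_pos: [0.76, -0.0075, 0.2057]
orientation: [-0.054, 0.705, -0.053, -0.705]
wrist_force: [0.2, 0.3, 0.0]
gripper_width: 0.005
```

```bash
python3 - <<'E'
from fit import *
s=r.sense();print(s['ee_pos'],s['wrist_force'])
p=[0.6962,-0.0017,-0.1548]
for th in np.linspace(1.2,0,9):
    P=lid(th,140,0,12); w=W(p,P)*1000; print(round(th,2),np.round(w,0), 'radial',)
E
```

```text
[ 0.76002235 -0.00751852  0.20571816] [0.18567303 0.34006588 0.0315636 ]
1.2 [736.  -8. 207.] radial
1.05 [717.  -5. 199.] radial
0.9 [699.  -2. 189.] radial
0.75 [682.   0. 176.] radial
0.6 [668.   3. 161.] radial
0.45 [656.   5. 144.] radial
0.3 [647.   6. 125.] radial
0.15 [640.   7. 105.] radial
0.0 [637.   8.  84.] radial
```

Emit:
{"api": "carry_out", "payload": {
  "increments": [
    {"x": -6, "y": 0, "z": 0, "rx": 0, "ry": 0, "rz": 0, "hand": 0},
    {"x": -12, "y": 0, "z": 0, "rx": 0, "ry": 0, "rz": 0, "hand": 0},
    {"x": -17, "y": 1, "z": 0, "rx": 0, "ry": 0, "rz": 0, "hand": 0},
    {"x": -22, "y": 1, "z": -2, "rx": 0, "ry": 0, "rz": 0, "hand": 0},
    {"x": -28, "y": 2, "z": -5, "rx": 0, "ry": 0, "rz": 0, "hand": 0},
    {"x": -34, "y": 2, "z": -8, "rx": 0, "ry": 0, "rz": 0, "hand": 0},
    {"x": -40, "y": 3, "z": -11, "rx": 0, "ry": 0, "rz": 0, "hand": 0},
    {"x": -46, "y": 4, "z": -15, "rx": 0, "ry": 0, "rz": 0, "hand": 0}
  ]
}}

```text
clock: 13.95
ee_pos: [0.7139, -0.0039, 0.192]
orientation: [-0.054, 0.705, -0.053, -0.705]
wrist_force: [1.5, 1.7, 3.4]
gripper_width: 0.004
```

Emit:
{"api": "carry_out", "payload": {
  "increments": [
    {"x": -6, "y": 1, "z": -3.5, "rx": 0, "ry": 0, "rz": 0, "hand": 0},
    {"x": -12, "y": 2, "z": -8, "rx": 0, "ry": 0, "rz": 0, "hand": 0},
    {"x": -18, "y": 3, "z": -12.5, "rx": 0, "ry": 0, "rz": 0, "hand": 0},
    {"x": -23, "y": 4, "z": -17, "rx": 0, "ry": 0, "rz": 0, "hand": 0},
    {"x": -28, "y": 5, "z": -22, "rx": 0, "ry": 0, "rz": 0, "hand": 0},
    {"x": -33, "y": 6, "z": -27, "rx": 0, "ry": 0, "rz": 0, "hand": 0},
    {"x": -37, "y": 7, "z": -32, "rx": 0, "ry": 0, "rz": 0, "hand": 0},
    {"x": -41, "y": 7, "z": -37, "rx": 0, "ry": 0, "rz": 0, "hand": 0}
  ]
}}

```text
clock: 14.75
ee_pos: [0.6728, 0.0024, 0.154]
orientation: [0.054, -0.705, 0.054, 0.705]
wrist_force: [0.4, 1.4, 1.6]
gripper_width: 0.006
```

Emit:
{"api": "carry_out", "payload": {
  "increments": [
    {"x": -4, "y": 1, "z": -5.5, "rx": 0, "ry": 0, "rz": 0, "hand": 0},
    {"x": -8, "y": 2, "z": -11, "rx": 0, "ry": 0, "rz": 0, "hand": 0},
    {"x": -11, "y": 2, "z": -17, "rx": 0, "ry": 0, "rz": 0, "hand": 0},
    {"x": -14, "y": 3, "z": -23, "rx": 0, "ry": 0, "rz": 0, "hand": 0},
    {"x": -17, "y": 3, "z": -30, "rx": 0, "ry": 0, "rz": 0, "hand": 0},
    {"x": -20, "y": 4, "z": -37, "rx": 0, "ry": 0, "rz": 0, "hand": 0},
    {"x": -22, "y": 4, "z": -44, "rx": 0, "ry": 0, "rz": 0, "hand": 0},
    {"x": -24, "y": 4, "z": -50, "rx": 0, "ry": 0, "rz": 0, "hand": 0}
  ]
}}

```text
clock: 15.55
ee_pos: [0.649, 0.0065, 0.1039]
orientation: [0.054, -0.705, 0.054, 0.705]
wrist_force: [2.3, 0.5, 2.0]
gripper_width: -0.0
```

Emit:
{"api": "carry_out", "payload": {
  "increments": [
    {"x": -1, "y": 0, "z": -4, "rx": 0, "ry": 0, "rz": 0, "hand": 0},
    {"x": -1, "y": 0, "z": -8, "rx": 0, "ry": 0, "rz": 0, "hand": 0},
    {"x": -2, "y": 0, "z": -12, "rx": 0, "ry": 0, "rz": 0, "hand": 0},
    {"x": -2, "y": 0, "z": -15, "rx": 0, "ry": 0, "rz": 0, "hand": 0},
    {"x": -2, "y": 0, "z": -17, "rx": 0, "ry": 0, "rz": 0, "hand": 0},
    {"x": -3, "y": 0, "z": -18.5, "rx": 0, "ry": 0, "rz": 0, "hand": 0},
    {"x": -3, "y": 0, "z": -19.5, "rx": 0, "ry": 0, "rz": 0, "hand": 0},
    {"x": -3, "y": 0, "z": -20, "rx": 0, "ry": 0, "rz": 0, "hand": 0}
  ]
}}

```text
clock: 16.35
ee_pos: [0.6461, 0.0066, 0.0846]
orientation: [0.054, -0.705, 0.054, 0.705]
wrist_force: [-0.7, 1.3, 2.0]
gripper_width: 0.011
```

Nearly flat; press on gently to the stop.

Emit:
{"api": "carry_out", "payload": {
  "increments": [
    {"x": 0, "y": 0, "z": -0.5, "rx": 0, "ry": 0, "rz": 0, "hand": 0},
    {"x": 0, "y": 0, "z": -1, "rx": 0, "ry": 0, "rz": 0, "hand": 0},
    {"x": 0, "y": 0, "z": -1.5, "rx": 0, "ry": 0, "rz": 0, "hand": 0},
    {"x": 0, "y": 0, "z": -2, "rx": 0, "ry": 0, "rz": 0, "hand": 0},
    {"x": 0, "y": 0, "z": -2.5, "rx": 0, "ry": 0, "rz": 0, "hand": 0},
    {"x": 0, "y": 0, "z": -3, "rx": 0, "ry": 0, "rz": 0, "hand": 0},
    {"x": 0, "y": 0, "z": -3, "rx": 0, "ry": 0, "rz": 0, "hand": 0},
    {"x": 0, "y": 0, "z": -3, "rx": 0, "ry": 0, "rz": 0, "hand": 0}
  ]
}}

```text
clock: 17.15
ee_pos: [0.6462, 0.0066, 0.0843]
orientation: [-0.054, 0.705, -0.054, -0.705]
wrist_force: [-5.0, 1.7, 14.1]
gripper_width: 0.009
```

Emit:
{"api": "carry_out", "payload": {
  "increments": [
    {"x": 0, "y": 0, "z": 5, "rx": 0, "ry": 0, "rz": 0, "hand": 0},
    {"x": 0, "y": 0, "z": 25, "rx": 0, "ry": 0, "rz": 0, "hand": 0},
    {"x": -20, "y": 0, "z": 60, "rx": 0, "ry": 0, "rz": 0, "hand": 0},
    {"x": -50, "y": 0, "z": 95, "rx": 0, "ry": 0, "rz": 0, "hand": 0},
    {"x": -80, "y": 0, "z": 130, "rx": 0, "ry": 0, "rz": 0, "hand": 0},
    {"x": -110, "y": 0, "z": 165, "rx": 0, "ry": 0, "rz": 0, "hand": 0},
    {"x": -130, "y": 0, "z": 195, "rx": 0, "ry": 0, "rz": 0, "hand": 0},
    {"x": -140, "y": 0, "z": 210, "rx": 0, "ry": 0, "rz": 0, "hand": 0}
  ]
}}

```text
clock: 17.95
ee_pos: [0.5063, 0.0057, 0.2945]
orientation: [-0.054, 0.707, -0.054, -0.703]
wrist_force: [0.3, 0.6, 0.2]
gripper_width: 0.005
```

```bash
python3 - <<'E'
from h import *
for n,(a,b,c,d),f in [('side',(105,245,225,400),4),('scene',(130,320,260,445),3.15)]:
    a=snap(n,n+'5.png')[a:b,c:d]; cv2.imwrite('pics/%s5c.png'%n,cv2.convertScaleAbs(cv2.resize(a[:,:,::-1],None,fx=f,fy=f,interpolation=cv2.INTER_CUBIC),alpha=1.6))
s=r.sense();print(s['ee_pos'],s['wrist_force'],s['clock'])
E
```

```text
[0.50712024 0.00594833 0.29369163] [-0.55676083 -0.33124533 -0.79394829] 18.05
```

View pics/side5c.png

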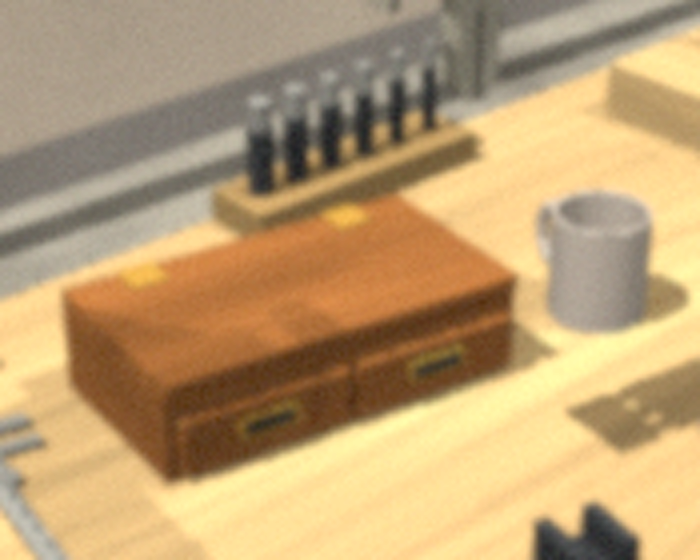

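View pics/scene5.png

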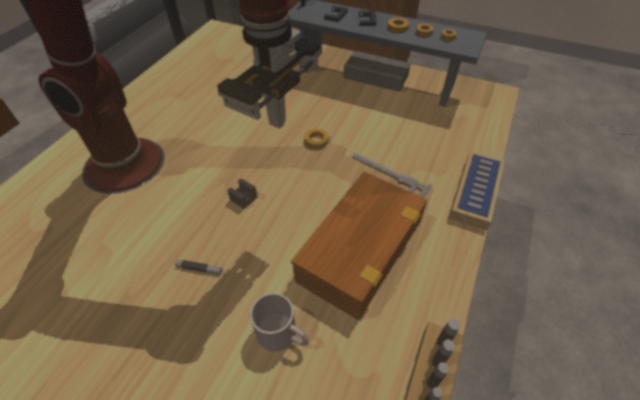

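View pics/scene5c.png

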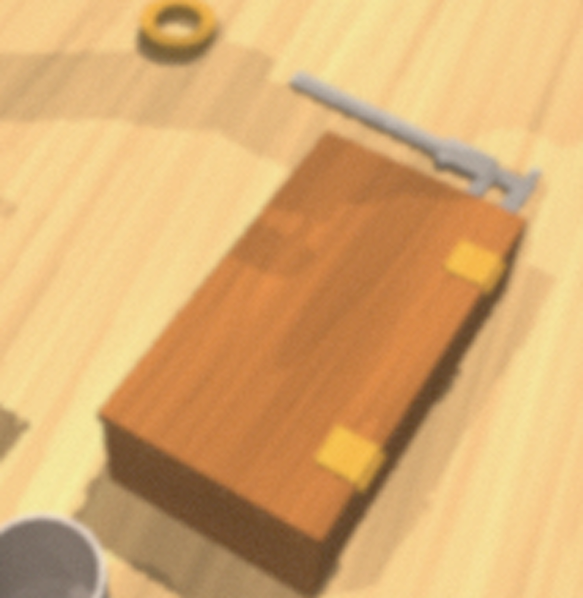

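Both drawer fronts are flush at (270,420) and (435,365) in the side crop. The lid lies level and the bystanders have not moved. I'm handing in.

```bash
python3 -c "
from cell import r
print(r.sign_off())"
```

```text
the job is handed in; nothing more can be done
None
```

The chest is closed: with the fingers shut, I pushed the right drawer home, then the left, and only then swung the lid down from behind. The job was handed in at about 18 s, well inside the 67 s limit.

- **Drawers:** each was pushed until it stopped moving. At the stop the measured push (x) force rose to 8–9 N, well above the 1.5 N sliding friction. The side picture shows both fronts flush.
- **Lid:** it stopped with the fingertip 84.3 mm above the bench, against 84 mm expected when shut. The downward press at that point was about 14 N. Both camera views show it level on the case.
- **Other things on the bench:** the last pictures show the mug, caliper, plug gauge, big ring and vee block where they started. The gripper was clear of everything when I handed in.
- **Not checked:** the two gauges cannot be seen with the drawers shut. They were pushed in slowly and never touched.

No check failed. The left drawer stopped about 1.5 mm further in than I had predicted from the right one. That is within the camera calibration error.

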